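# Poise the leveller over the untamped portafilter

### The job

Two portafilters full of ground coffee lie on the worktop, and the tamper still stands on one of them, which is done. Pick up the leveller, lift it clear above the height of the milk pitcher, carry it over what stands in the way and finish holding it level and still, centred about one centimetre above the coffee of the portafilter WITHOUT the tamper. The leveller must not touch the portafilters or the tamper, everything else stays where it stands, and the program ends with the leveller still held there in the gripper.

Things in the scene. Friction and masses are not known exactly. Their poses are not given: they have to be found in the camera images.
- leveller: coffee leveller: a plain round steel puck 60 mm across and 34 mm high with upright sides, 0.3 kg, lying flat on the dark tamping mat (12 mm thick) left of the grinder. Origin: centre of its underside; z up.
- portafilter_a: first of two identical portafilters (227 mm long in all, black handle, steel basket 70 mm across, two spouts below), filled with coffee almost flush with its rim. Origin: on the worktop, straight below the basket's centre; x points from the handle to the basket (the handle runs towards -x, its end 193 mm away); z up. The rim is 57 mm above the origin.
- portafilter_b: second portafilter, same shape and same axes as the first.
- portafilter_a_rim (a point): centre of the first portafilter's basket, at rim height (57 mm above the worktop)
- portafilter_b_rim (a point): centre of the second portafilter's basket, at rim height (57 mm above the worktop)
- pitcher: small steel milk pitcher, 86 mm high, 68 mm across, 99 mm long with handle, between leveller and portafilters. Origin: below its middle; x to its handle. Behind it the tall grinder: x from 0.467, y -0.09 to 0.11, with a lever out to y = -0.154 (x 0.46 to 0.51, 0.17 m up). Left of the leveller the tall espresso machine, from y = 0.36, x = 0.40 on.
- sugar_pot: white sugar pot with a knob on its lid, 66 mm across and 67 mm high, standing in front of the grinder beside the pitcher. Origin: centre of its underside.
- shot_glass: small glass, 49 mm across and 61 mm high, behind the portafilters. Origin: centre of its underside.
- tamper: tamper, 91 mm high: round steel foot 58 mm across, brown pear-shaped wooden handle up to 41 mm thick; it stands upright on the basket of one portafilter (centred to within a few mm), its top 148 mm above the worktop. Origin: centre of the foot's underside; z up.
Things that resemble listed ones, but are neither listed nor needed, are in the scene too. Leave any purple look-alike of the leveller alone.

How it is judged:
On the way:
1. the leveller is lifted higher than the pitcher's top (height (world z) of leveller above 0.09 m), for 0.1 s.
At the end, for the whole second after the job is handed in: Leveller held in the fingers, still (under 20 mm/s), level within 0.12 rad, centred within 8 mm over the basket of the portafilter without the tamper, its underside 3 to 20 mm above the rim, touching no portafilter; the tamper is still on the other one (within 25 mm) (((distance between tamper and portafilter_b_rim below 0.025 m and horizontal distance between leveller and portafilter_a_rim below 0.008 m and z of leveller in the frame of portafilter_a_rim between 0.003 and 0.02 m) or (distance between tamper and portafilter_a_rim below 0.025 m and horizontal distance between leveller and portafilter_b_rim below 0.008 m and z of leveller in the frame of portafilter_b_rim between 0.003 and 0.02 m)) and angle between leveller's own z axis and vertical below 0.12 rad and linear speed of leveller below 0.02 m/s and contact force between the fingers and leveller above 2 N and contact force between leveller and portafilter_a below 0.1 N and contact force between leveller and portafilter_b below 0.1 N); the arm keeps its last pose, push and grip.
It fails at once if the leveller touches a portafilter or the tamper (contact force between leveller and portafilter_a above 0.5 N or contact force between leveller and portafilter_b above 0.5 N or contact force between leveller and tamper above 0.5 N).
It fails at once if a portafilter, the tamper, the pitcher, the sugar pot or the glass is pushed more than 15 mm from its place (distance of any of portafilter_a, portafilter_b, tamper, pitcher, sugar_pot, shot_glass from where it was at the start of the episode above 0.015 m).
It also fails if it takes over 48 s, if anything falls off the work surface, if the arm or the gripper's body presses on something with over 40 N, if the wrist force passes 120 N, or if a joint passes its speed limit or range.

### The arm

A 7-joint arm with a two-finger parallel gripper is mounted at the origin on a cart in front of the work surface, level with it; the furniture and walls round the work are solid. World frame = base frame: x ahead of the robot, y to its left, z up, the work surface at z = 0. Lengths are in m, angles in rad, forces in N, time in s.
With the tool pointing down it reaches from about 0.425 to 0.925 m from the base axis. Payload 6.8 kg.
Tool frame: the origin (TCP) lies at the very end of the fingers, on their centre line; the grasp point (between the pads) lies bot.grip_point_offset behind it (bot.grip_point_offset is the distance from the TCP to the grasp point, in m); z points along the fingers, y is the line along which they close (so a half turn about z gives the same grasp; the last joint's range is limited). The gripper opens to 85 mm and grips with 20 to 120 N. Pads are 22 mm wide; open, the fingers measure 114 mm over their backs; the gripper's body (76 mm by 85 mm) begins 54 mm behind the grasp point. The pads swing forward as they close: fully open they stand 13 mm farther back than shut.
Start: joints at [-1.304, 0.477, 0.022, 1.555, -0.011, 1.109, -0.083], TCP at [0.247, 0.628, 0.231] pointing down, gripper open.
Joint ranges: [-2.96, 2.96], [-0.34, 2.1], [-1.41, 1.46], [0.24, 2.44], [-1.37, 4.51], [0.17, 1.92], [-2.96, 2.96]. Speed limits (rad/s): [2.39, 2.39, 3.14, 3.14, 3.14, 3.14, 3.14].

### API

Orientations are given as a unit quaternion [w, x, y, z].
In Python, from station import bot, imaging gives the robot as it stands. The module is installed in compiled form; this text tells all that it offers.
- The arm moves only by the tool carry_out, never from a script. Its argument "targets" is one flat list of numbers, 5 for each row, row after row: the closure in counts, from 0 (fully open) to 255 (shut), then the shift along the world's x, y, z in mm, then the turn about the world's z in degrees. A call has 1 to 20 rows; each row shifts and turns the commanded pose from where the row before left it; what a row does not reach is not made up. A row lasts 1/10 s, in which the tool goes at most 50 mm and 8.59 degrees, less where a joint would pass 70% of its speed; a pose out of reach is approached as far as the arm can. A call is refused whole if a number of a shift passes 50 or a number of a turn 8.59, either way. A call with a gripper value outside its range is refused whole. The fingers move at their own pace and stop on an object; "newtons" is the grip in N (left out, the last holds). Time passes only in rows, so rows that do not move let the fingers close. It gives the time, the measured TCP pose, the force, the opening and the grip force at its end, in the units of the state.
- bot.get_obs(): the state, without advancing time (a new reading comes with each control period).
- imaging.read_camera(name): name is "side" or "top"; returns a dict with "frame" (420x560x3 uint8, red, green, blue), "fov_y" (degrees; the focal length in pixels is half the picture's height over the tangent of half this angle, whatever the lens; pixels are square), "cx", "cy" (the principal point, pixels), "pose" (4x4, takes a point from camera to world coordinates). Camera axes: x right, y up, looking along -z (the intrinsics and any distortion apply to the point x, -y, -z); pixel columns grow to the right and rows downward; lengths in m; the calibration is good to about 2 mm. A picture is of the moment at which its call begins. There is no depth.
- bot.hand_in(): hands the job in; it is judged then, once.
The state is a dict: "t": time; "q": joint angles; "joint_vel": joint speeds; "joint_torque": joint torques, N m; "eef_pos": TCP position; "tool_rot": TCP orientation; "contact_force": force on the tool from outside, world axes, zero at the start; "torque": the same for the moment, N m; "gripper_width": opening from 0.0 (shut) to 1.0 (fully open); "grasp_force": force on a finger pad.
Only numpy, scipy, OpenCV 4.12 (cv2) and the standard library are available. Lean on these libraries where they do the work, as an engineer would, in place of code of your own. Each camera call takes 0.05 s, during which the arm holds its last target. There are 200 camera calls.

## Working session

There is one attempt and no reset: what is moved stays moved. The work goes in short steps, Python scripts to look and compute and a tool call to move; the robot and the scene stay as the last step left them, time stands still between calls to the robot, and variables do not carry over. Pictures are saved under pics/ and viewed, at most 10 in all, crops included, and the job is handed in when it is done.

Besides the shell and the picture viewer there is one more tool, called after "Emit:" by a JSON object that holds its "api" and its "payload", one argument or row to a line. carry_out: Moves the arm, as the interface text tells. Its arguments: {"type":"object","properties":{"targets":{"type":"array","items":{"type":"number"}},"newtons":{"type":"number"}},"required":["targets"]}

```bash
mkdir -p pics; python3 - <<'E'
from station import bot, imaging
import cv2,numpy as np
for n in("top","side"):
    d=imaging.read_camera(n); cv2.imwrite(f"pics/{n}0.png",d["frame"][...,::-1]); print(n,{k:v for k,v in d.items() if k!="frame"})
print(bot.get_obs(),bot.grip_point_offset)
E
```

```text
top {'fov_y': 46.819366268183494, 'cx': 283.455011484912, 'cy': 208.7537956652808, 'pose': array([[ 0.0161005 ,  0.99311475, -0.11603394,  0.41054586],
       [-0.99986456,  0.01559564, -0.00525753, -0.11384503],
       [-0.0034117 ,  0.11610287,  0.99323133,  1.42872554],
       [ 0.        ,  0.        ,  0.        ,  1.        ]])}
side {'fov_y': 51.432582181025445, 'cx': 280.87778777611885, 'cy': 202.6089754221645, 'pose': array([[ 0.2996374 ,  0.84665327, -0.43976775,  0.11945575],
       [-0.95404506,  0.26780294, -0.13446041, -0.26022326],
       [ 0.00392975,  0.45984762,  0.88798915,  1.01080437],
       [ 0.        ,  0.        ,  0.        ,  1.        ]])}
{'t': 0.1, 'q': array([-1.30412524,  0.47772288,  0.02237154,  1.55633839, -0.01152467,
        1.10927578, -0.0831206 ]), 'joint_vel': array([-0.000109  , -0.0010727 ,  0.00048535, -0.00319167, -0.0028194 ,
        0.00058735,  0.00017548]), 'joint_torque': array([ 3.94146904e-03, -5.97761679e+01,  1.61317136e+00, -2.81951594e+01,
        1.27544085e-02,  5.05486300e-03, -1.65228607e-05]), 'eef_pos': array([0.24691909, 0.62765796, 0.23042582]), 'tool_rot': array([-9.68991101e-05,  1.86309011e-01,  9.82490865e-01, -8.02177063e-04]), 'contact_force': array([-0.08262348, -0.24573631,  0.62333163]), 'torque': array([-0.02146844,  0.00862758,  0.03564228]), 'grasp_force': 0.0, 'gripper_width': 0.99856770189586} 0.0187
```

View pics/top0.png

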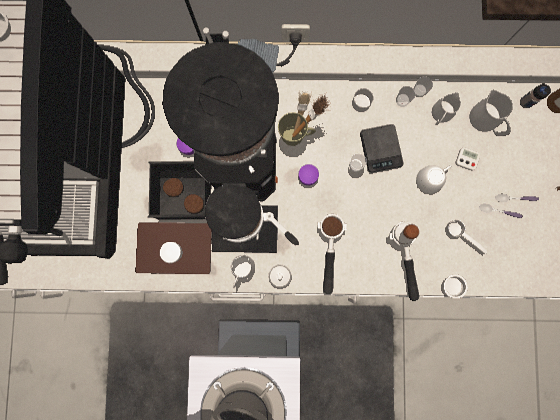

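View pics/side0.png

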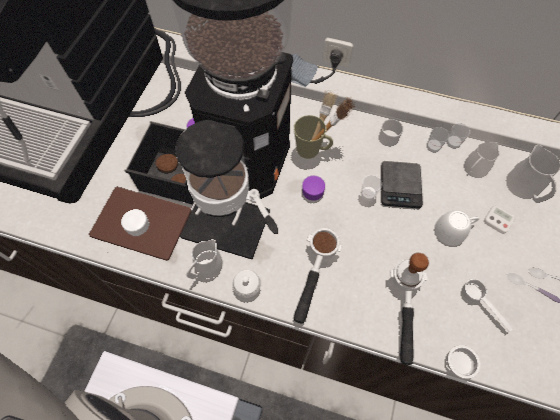

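The top view shows the leveller at about (171,252) as a plain white or steel disc on the dark mat, the free portafilter at (332,227) with coffee visible, and the portafilter with the tamper at (405,234). The pitcher is at (243,268) and the sugar pot at (280,276). Other round candidates are the purple pucks at (308,174) and (186,146), which are look-alikes to leave alone, and the white lid or ring at (454,286), which isn't on the mat. Only the disc on the mat fits the description.

```bash
cat > h.py <<'E'
from station import bot, imaging
import cv2,numpy as np
def cam(n): return imaging.read_camera(n)
def ray(d,u,v):
    f=210/np.tan(np.radians(d["fov_y"]/2)); P=d["pose"]
    r=P[:3,:3]@np.array([(u-d["cx"])/f,-(v-d["cy"])/f,-1]); return P[:3,3],r
def plane(d,u,v,z):
    o,r=ray(d,u,v); return o+r*(z-o[2])/r[2]
def proj(d,p):
    f=210/np.tan(np.radians(d["fov_y"]/2)); P=d["pose"]; c=P[:3,:3].T@(np.array(p)-P[:3,3])
    return d["cx"]+f*c[0]/-c[2], d["cy"]-f*c[1]/-c[2]
def blob(mask,u,v,r):
    m=np.zeros_like(mask); m[v-r:v+r,u-r:u+r]=mask[v-r:v+r,u-r:u+r]
    c=max(cv2.findContours(m,cv2.RETR_EXTERNAL,cv2.CHAIN_APPROX_NONE)[0],key=cv2.contourArea)
    return cv2.fitEllipse(c)
def tri(a,b):
    A=np.array([np.r_[r] for _,r in(a,b)]).T; s=np.linalg.lstsq(np.c_[A[:,0],-A[:,1]],b[0]-a[0],rcond=None)[0]
    p,q=a[0]+s[0]*a[1],b[0]+s[1]*b[1]; return (p+q)/2,np.linalg.norm(p-q)
E
python3 - <<'E'
from h import *
T=cam("top");S=cam("side")
for n,d,l,c in(("top",T,(171,252),(332,227)),("side",S,(134,222),(324,242))):
    im=d["frame"]; hsv=cv2.cvtColor(im,cv2.COLOR_RGB2HSV)
    w=((hsv[...,2]>150)).astype(np.uint8); e=blob(w,*l,22)
    br=((hsv[...,2]<140)&(hsv[...,1]>80)).astype(np.uint8)
    g=blob(br,c[0],c[1],16)
    print(n,"lev",e,plane(d,*e[0],.046),"cof",g,plane(d,*g[0],.056))
    d["l"]=ray(d,*e[0]);d["c"]=ray(d,*g[0])
print(tri(T["l"],S["l"]),tri(T["c"],S["c"]))
for n,p in (("mat",[(137,223),(211,223),(211,272),(136,272)]),("pitch",[(243,262)]),("pot",[(280,275)])):
    print(n,[plane(T,*q,.012 if n=="mat" else .08).round(3) for q in p])
a=cv2.resize(T["frame"][200:300,130:290],None,fx=5,fy=5,interpolation=cv2.INTER_CUBIC)[:, :800]
cv2.imwrite("pics/c1.png",a[...,::-1])
b=np.vstack([cv2.resize(d["frame"][y:y+74,x:x+200],None,fx=4,fy=4,interpolation=cv2.INTER_CUBIC) for d,x,y in((T,270,205),(S,270,215))])
cv2.imwrite("pics/c2.png",b[...,::-1])
E
```

```text
top lev ((169.8080291748047, 251.854248046875), (19.965835571289062, 21.09196662902832), 32.04750061035156) [0.44366359 0.21452975 0.046     ] cof ((331.64080810546875, 225.95770263671875), (17.872573852539062, 19.329206466674805), 115.60041046142578) [ 0.52393394 -0.2440371   0.056     ]
side lev ((133.4937286376953, 219.9462890625), (20.802576065063477, 26.051353454589844), 65.93109893798828) [0.44348946 0.21419674 0.046     ] cof ((324.02978515625, 242.0749053955078), (19.631101608276367, 22.51681137084961), 119.66143035888672) [ 0.52305903 -0.24398471  0.056     ]
(array([0.44372881, 0.21466958, 0.04516406]), np.float64(0.00014603080161308273)) (array([ 0.52406864, -0.24409752,  0.05374783]), np.float64(0.0003209443125085635))
mat [array([0.527, 0.323, 0.012]), array([0.531, 0.105, 0.012]), array([0.388, 0.101, 0.012]), array([0.385, 0.318, 0.012])]
pitch [array([0.418, 0.003, 0.08 ])]
pot [array([ 0.384, -0.1  ,  0.08 ])]
```

View pics/c1.png

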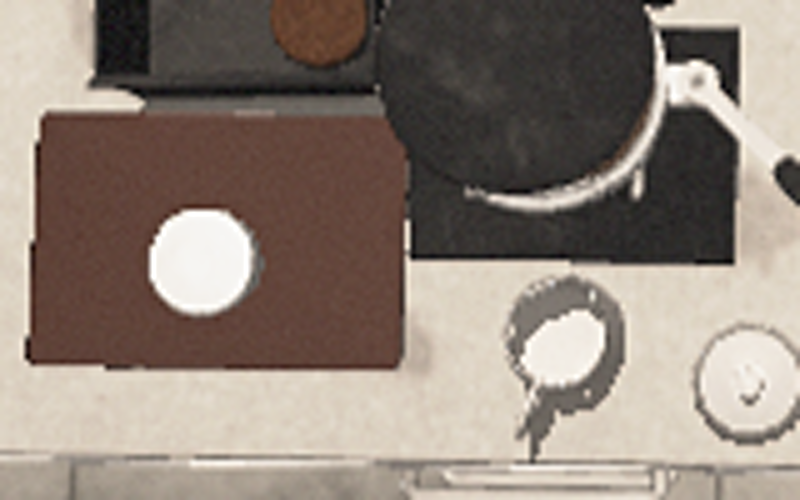

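View pics/c2.png

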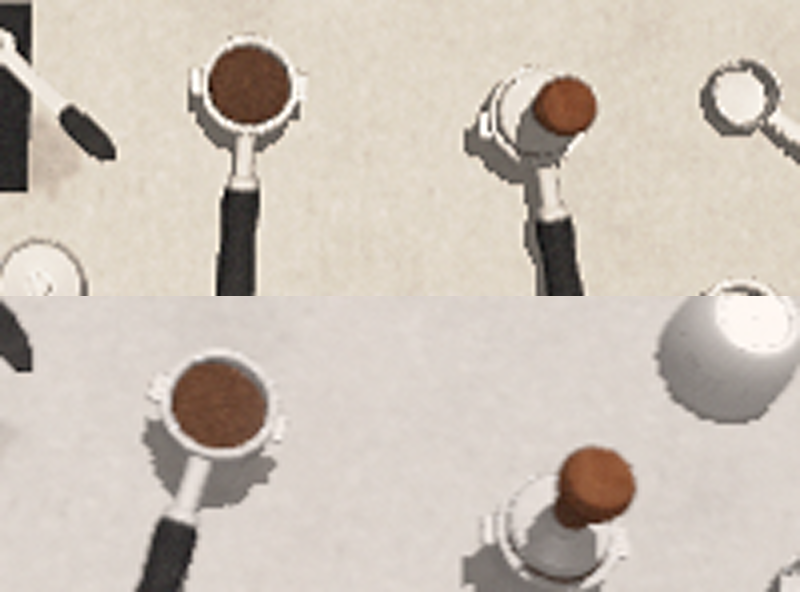

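The crops confirm it: the bare steel puck alone on the mat at (170,252) is the leveller. The left portafilter at (332,226) has open coffee, and the right one carries the tamper. Next I go above the leveller, around the corner of the espresso machine.

Emit:
{"api": "carry_out", "payload": {
  "targets": [0, 3, -28, 0, 2.7, 0, 3, -28, 0, 2.7, 0, 3, -28, 0, 2.7, 0, 3, -28, 0, 2.7, 0, 3, -28, 0, 2.7, 0, 3, -28, 0, 2.7, 0, 3, -28, 0, 2.7, 0, 3, -28, 0, 2.7, 0, 10, -27, 0, 0, 0, 10, -27, 0, 0, 0, 10, -27, 0, 0, 0, 20, -23, 0, 0, 0, 20, -23, 0, 0, 0, 20, -23, 0, 0, 0, 28, -13, 0, 0, 0, 28, -13, 0, 0, 0, 27, -13, 0, 0, 0, 0, 0, 0, 0, 0, 0, 0, 0, 0],
  "newtons": 50
}}

```text
t: 2.1
eef_pos: [0.444, 0.2148, 0.231]
tool_rot: [-0.0, -0.0, 1.0, -0.0]
contact_force: [0.3, 0.7, -0.9]
gripper_width: 0.998
grasp_force: 0.0
```

Emit:
{"api": "carry_out", "payload": {
  "targets": [0, 0, 0, -35, 0, 0, 0, 0, -35, 0, 0, 0, 0, -35, 0, 0, 0, 0, -35, 0, 0, 0, 0, -30, 0, 0, 0, 0, -20, 0, 0, 0, 0, -10, 0, 0, 0, 0, -7, 0, 0, 0, 0, -6, 0, 0, 0, 0, 0, 0, 0, 0, 0, 0, 0]
}}

```text
t: 3.2
eef_pos: [0.4445, 0.2155, 0.0189]
tool_rot: [0.0, -0.001, 1.0, 0.0]
contact_force: [-0.6, -0.1, -0.9]
gripper_width: 1.0
grasp_force: 0.0
```

```bash
python3 - <<'E'
from h import *
o=bot.get_obs();print(o["eef_pos"],o["q"],o["contact_force"])
S=cam("side");T=cam("top")
b=np.vstack([cv2.resize(d["frame"][y:y+75,x:x+160],None,fx=4,fy=4,interpolation=cv2.INTER_CUBIC) for d,x,y in((T,90,205),(S,60,180))])
cv2.imwrite("pics/c3.png",b[...,::-1])
E
```

```text
[0.44445311 0.21546935 0.01890225] [-0.69019406  0.51198086  0.13851592  2.14209102 -0.14316794  0.49488145
  1.12990742] [-0.57315899 -0.13242142 -0.94360064]
```

View pics/c3.png

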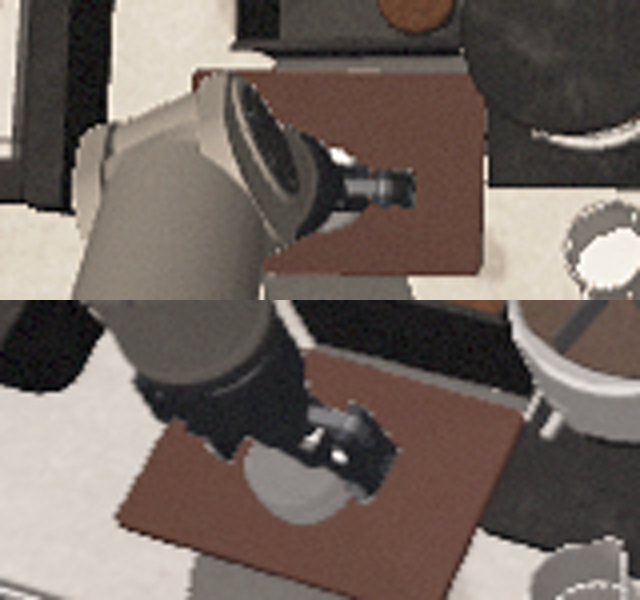

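The puck lies between the fingers: the side crop shows it under the gripper at about (300,480), with the right finger beside it. I close the fingers and lift a little.

Emit:
{"api": "carry_out", "payload": {
  "targets": [255, 0, 0, 0, 0, 255, 0, 0, 0, 0, 255, 0, 0, 0, 0, 255, 0, 0, 0, 0, 255, 0, 0, 0, 0, 255, 0, 0, 0, 0, 255, 0, 0, 0, 0, 255, 0, 0, 0, 0, 255, 0, 0, 5, 0, 255, 0, 0, 10, 0, 255, 0, 0, 15, 0, 255, 0, 0, 0, 0],
  "newtons": 60
}}

```text
t: 4.5
eef_pos: [0.4452, 0.2157, 0.05]
tool_rot: [0.001, -0.001, 1.0, 0.001]
contact_force: [0.7, 0.2, -3.1]
gripper_width: 0.677
grasp_force: 64.8
```

Emit:
{"api": "carry_out", "payload": {
  "targets": [255, 0, 0, 20, 0, 255, 0, 0, 30, 0, 255, 0, 0, 30, 0, 255, 0, 0, 30, 0, 255, 0, 0, 30, 0, 255, 0, 0, 30, 0, 255, -10, 0, 30, 0, 255, -15, -5, 0, 0, 255, -15, -10, 0, 0, 255, -5, -15, 0, 0, 255, 0, -15, 0, 0, 255, 0, 0, 0, 0, 255, 0, 0, 0, 0]
}}

```text
t: 5.8
eef_pos: [0.3998, 0.1697, 0.2483]
tool_rot: [0.0, -0.0, 1.0, 0.0]
contact_force: [-0.2, 0.3, -2.6]
gripper_width: 0.685
grasp_force: 65.5
```

```bash
python3 - <<'E'
from h import *
o=bot.get_obs();print(o["eef_pos"],o["q"],o["contact_force"])
E
```

```text
[0.39980503 0.16971169 0.24831312] [-0.75913591  0.04652418  0.22282038  2.09116476 -0.01229111  1.00459671
  1.04122463] [-0.16810004  0.31058515 -2.56568318]
```

Emit:
{"api": "carry_out", "payload": {
  "targets": [255, -2, -20, 0, 0, 255, -2, -20, 0, 0, 255, -2, -20, 0, 0, 255, 0, -20, 0, 0, 255, 0, -20, 0, 0, 255, 0, -20, 0, 0, 255, 0, 0, 0, 0, 255, 0, 0, 0, 0]
}}

```text
t: 6.6
eef_pos: [0.3936, 0.0505, 0.2484]
tool_rot: [0.0, -0.001, 1.0, 0.0]
contact_force: [-0.2, -0.6, -1.6]
gripper_width: 0.683
grasp_force: 65.5
```

```bash
python3 - <<'E'
from h import *
o=bot.get_obs();print(o["eef_pos"],o["q"],o["contact_force"])
T=cam("side");cv2.imwrite("pics/s4.png",T["frame"][...,::-1])
E
```

```text
[0.3936259  0.05051052 0.24837092] [-0.6299326  -0.03498748  0.34103674  2.16828815  0.01359648  1.00591412
  1.2759189 ] [-0.16159954 -0.55871099 -1.64594555]
```

View pics/s4.png

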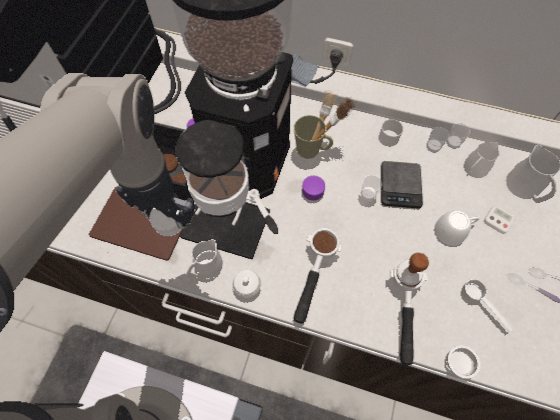

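The leveller is held level at (168,222) and the reach is fine, so I continue past the grinder.

Emit:
{"api": "carry_out", "payload": {
  "targets": [255, 0, -22, 0, 0, 255, 0, -25, 0, 0, 255, 0, -25, 0, 0, 255, 0, -25, 0, 0, 255, 0, -25, 0, 0, 255, 0, -25, 0, 0, 255, 0, -25, 0, 0, 255, 0, -25, 0, 0, 255, 0, -25, 0, 0, 255, 0, -25, 0, 0, 255, 0, -25, 0, 0, 255, 15, -22, 0, 0, 255, 20, 0, 0, 0, 255, 25, 0, 0, 0, 255, 25, 0, 0, 0, 255, 25, 0, 0, 0, 255, 20, 0, 0, 0, 255, 0, 0, 0, 0, 255, 0, 0, 0, 0]
}}

```text
t: 8.55
eef_pos: [0.5236, -0.2428, 0.2476]
tool_rot: [-0.001, -0.002, 1.0, -0.0]
contact_force: [-0.4, -0.6, -2.5]
gripper_width: 0.681
grasp_force: 65.5
```

```bash
python3 - <<'E'
from h import *
o=bot.get_obs();print(o["eef_pos"],o["q"],o["contact_force"])
T=cam("side");print(proj(T,[.5235,-.244,.057]))
T=cam("side");cv2.imwrite("pics/s5.png",T["frame"][...,::-1])
E
```

```text
[ 0.52363959 -0.24283893  0.24759814] [-0.21114693  0.35313132  0.69033228  1.81071693 -0.25305613  1.06902718
  2.14714339] [-0.42182764 -0.62503414 -2.45668959]
(np.float64(324.1230114943815), np.float64(241.7495931884906))
```

View pics/s5.png

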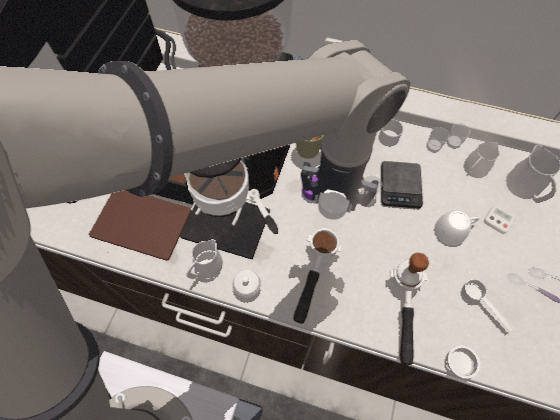

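Emit:
{"api": "carry_out", "payload": {
  "targets": [255, 1, -1, -20, 0, 255, 0, 0, -25, 0, 255, 0, 0, -25, 0, 255, 0, 0, -25, 0, 255, 0, 0, -25, 0, 255, 0, 0, -20, 0, 255, 0, 0, -8, 0, 255, 0, 0, 0, 0, 255, 0, 0, 0, 0, 255, 0, 0, 0, 0]
}}

```text
t: 9.65
eef_pos: [0.5249, -0.2453, 0.1016]
tool_rot: [0.001, -0.001, 1.0, -0.0]
contact_force: [-0.7, -0.2, -1.6]
gripper_width: 0.682
grasp_force: 65.5
```

```bash
python3 - <<'E'
from h import *
o=bot.get_obs();p=o["eef_pos"];print(p,o["contact_force"])
S=cam("side");T=cam("top")
out=[]
for d,x,y in((T,290,195),(S,260,195)):
    im=cv2.resize(d["frame"][y:y+75,x:x+140],None,fx=5,fy=5,interpolation=cv2.INTER_CUBIC)[:300]
    if d is S:
        for c,z,col in(([p[0]-.001,p[1]],p[2]-.007,(255,0,0)),([p[0]-.001,p[1]],p[2]+.027,(0,255,0))):
            pts=[proj(d,[c[0]+.03*np.cos(a),c[1]+.03*np.sin(a),z]) for a in np.linspace(0,6.283,60)]
            for q in pts: cv2.circle(im,(int((q[0]+.5-x)*5),int((q[1]+.5-y)*5)),1,col,-1)
    out.append(im)
cv2.imwrite("pics/c6.png",np.vstack(out)[...,::-1])
E
```

```text
[ 0.52487255 -0.24528459  0.10159685] [-0.66156    -0.22394495 -1.64700607]
```

View pics/c6.png

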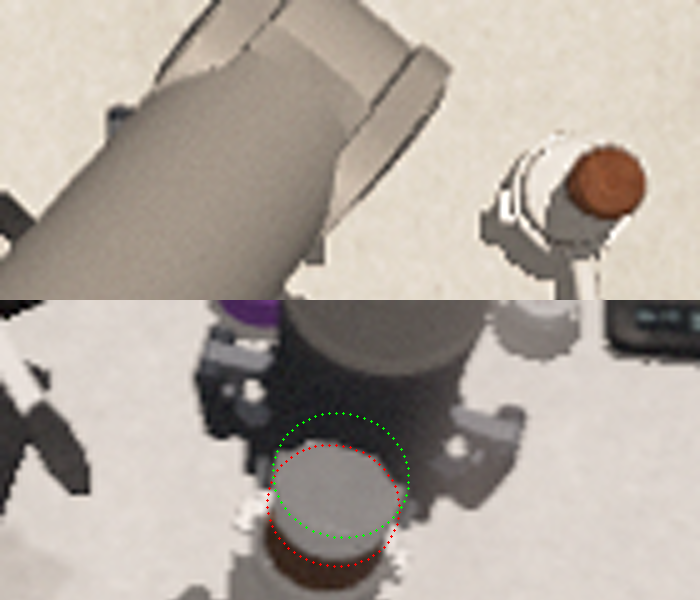

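The leveller sits centred over the coffee: its underside edge is at about (330,560) in the side crop, within about 2 mm of the prediction. Now the final descent.

Emit:
{"api": "carry_out", "payload": {
  "targets": [255, 0, 0, -7, 0, 255, 0, 0, -7, 0, 255, 0, 0, -6, 0, 255, 0, 0, -4, 0, 255, 0, 0, -3, 0, 255, 0, 0, 0, 0, 255, 0, 0, 0, 0, 255, 0, 0, 0, 0, 255, 0, 0, 0, 0, 255, 0, 0, 0, 0]
}}

```text
t: 10.75
eef_pos: [0.5242, -0.2449, 0.0735]
tool_rot: [0.0, -0.001, 1.0, -0.0]
contact_force: [0.6, -0.0, -3.1]
gripper_width: 0.683
grasp_force: 65.5
```

```bash
python3 - <<'E'
from h import *
o=bot.get_obs();p=o["eef_pos"];print(p,o["contact_force"],o["joint_vel"])
d=cam("side");x,y=280,200
im=cv2.resize(d["frame"][y:y+70,x:x+90],None,fx=8,fy=8,interpolation=cv2.INTER_CUBIC)
for r,c,z,col in((.03,[.5237,-.244],.067,(255,0,0)),(.03,[.5237,-.244],.101,(0,255,0)),(.035,[.5237,-.244],.057,(0,0,255))):
    for a in np.linspace(0,6.283,80):
        q=proj(d,[c[0]+r*np.cos(a),c[1]+r*np.sin(a),z]); cv2.circle(im,(int((q[0]+.5-x)*8),int((q[1]+.5-y)*8)),1,col,-1)
cv2.imwrite("pics/c7.png",im[...,::-1])
E
```

```text
[ 0.52422485 -0.24486483  0.07347127] [ 0.55895137 -0.01397923 -3.07228376] [-0.00110007  0.00014382 -0.00147605  0.00099045  0.00046746 -0.00034434
  0.00085152]
```

View pics/c7.png

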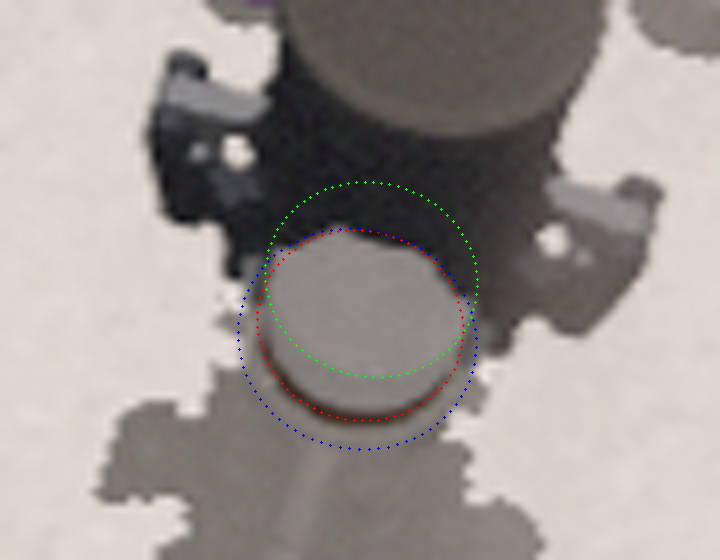

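```bash
python3 - <<'E'
from h import *
d=cam("side"); s0=cv2.imread("pics/side0.png"); now=d["frame"][...,::-1]
for n,im,c,zb in(("mat",s0,(.4440,.2147),.012),("now",now,(.5237,-.2445),.0665),("cof",s0,(.5237,-.2440),.057)):
    # line along image of the camera-facing radial direction
    o=d["pose"][:2,3]-np.array(c); o/=np.linalg.norm(o)
    for z,r in((zb,.03),(zb+.034,.03)):
        q=proj(d,[c[0]+o[0]*r,c[1]+o[1]*r,z]); print(n,"pred",z,np.round(q,2))
    u=int(round(q[0])); v=int(q[1])-6
    print(v,[tuple(int(t) for t in im[k,u-1:u+2].mean(0)[::-1]) for k in range(v,v+24)])
E
```

```text
mat pred 0.012 [143.47 234.14]
mat pred 0.046 [139.58 228.57]
222 [(250, 244, 241), (252, 246, 242), (254, 247, 243), (255, 249, 245), (250, 245, 241), (232, 227, 225), (188, 182, 178), (140, 136, 133), (128, 124, 121), (130, 125, 124), (134, 129, 127), (131, 127, 124), (125, 117, 114), (110, 86, 78), (107, 77, 66), (106, 75, 64), (108, 75, 65), (105, 73, 64), (106, 75, 64), (107, 73, 63), (108, 77, 68), (107, 73, 65), (106, 73, 62), (107, 72, 63)]
now pred 0.0665 [321.89 251.83]
now pred 0.1005 [323.22 246.36]
240 [(143, 138, 135), (143, 136, 135), (144, 139, 137), (143, 138, 136), (145, 140, 137), (145, 139, 137), (138, 131, 130), (133, 128, 126), (130, 126, 124), (135, 129, 127), (130, 124, 122), (85, 74, 69), (64, 46, 38), (110, 102, 96), (133, 126, 123), (126, 120, 116), (127, 119, 115), (126, 119, 116), (122, 115, 111), (124, 118, 114), (124, 119, 114), (124, 117, 113), (122, 116, 111), (121, 114, 110)]
cof pred 0.057 [321.34 253.25]
cof pred 0.091 [322.65 247.87]
241 [(118, 80, 60), (106, 70, 51), (104, 68, 50), (111, 74, 56), (110, 73, 55), (104, 70, 52), (106, 72, 51), (105, 70, 51), (106, 70, 52), (105, 70, 51), (108, 72, 53), (111, 76, 58), (205, 193, 185), (224, 216, 211), (155, 147, 142), (142, 135, 130), (140, 132, 128), (136, 130, 126), (128, 122, 117), (126, 120, 115), (123, 116, 112), (122, 117, 111), (121, 114, 109), (119, 113, 109)]
```

Profile check: the puck's edges lie within about 1 px (2 mm or less) of the ideal place, and it is still and held at 65 N.

```bash
python3 -c "
from station import bot
print(bot.hand_in())"
```

```text
the job is handed in; nothing more can be done
None
```

I handed the job in with the leveller held level and still at a 65 N grip, within about 2 mm of centre and roughly 1 cm above the coffee of the portafilter without the tamper; no verdict came back.

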